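# Roll the bearing up the gutter and drop the keeper over it

### The job

With the fingertips, push the ball bearing up the sloping gutter, over the small brass ridge and home against the end stop, so that it cannot roll back. Then tip the orange keeper forward with a push so that it lies fully down over the bearing. Do not lift the bearing or take it out of the gutter, leave everything else on the table where it is, and finish clear of everything.

Things in the scene. Friction and masses are not known exactly. Their poses are not given: they have to be found in the camera images.
- ramp: Fixed fixture: dark steel plate (60 x 216 x 8 mm) with a straight aluminium gutter on its centre line, rising 6 degrees. Origin: centre of the plate's underside, on the table; +y level, uphill along the gutter, z up. Gutter 28 mm wide inside, 190 mm long, walls only 7 mm above its floor; the floor starts at y = -98 mm, 18 mm above the table. An 8 mm high lip closes the low end.
- bearing: Loose steel ball bearing with blue shields, 38 mm diameter, 24 mm wide, about 0.15 kg, polished (oiled, friction about 0.15). It stands on its rim in the gutter, axis across it, and rolls back down by itself unless past the ridge. Origin: its centre (the body turns as it rolls). It starts at rest against the lip at the low end; pushing it over the ridge takes 2 to 5 N.
- gutter_low (a point): Centre of the bearing when it lies against the lip at the low end, 19 mm above the gutter floor. Axes: +y uphill along the sloping floor, z square to the floor, x across. Free space is open downhill of the bearing, above the lip.
- seat (a point): Where the bearing's centre must finish: between the brass ridge and the end stop, 19 mm above the floor; 138 mm uphill of gutter_low along the floor. Same axes as gutter_low. The bearing's own rim touches the end stop 19 mm further along +y.
- keeper_hinge (a point): Centre of the keeper's hinge pin (which runs across the gutter, along x), 27 mm uphill of the seat and 44 mm above the gutter floor, about 82 mm above the table. Same axes as gutter_low.
- keeper_end (a point): Far end of the orange keeper, 60 mm from the hinge pin. The keeper is a bar 16 mm wide and 6 mm thick with a 26 mm hook at this end. As found it stands up, leaning back uphill by about 30 degrees from upright, the hook pointing downhill.
- keeper (a joint): Angle of the keeper, rad: 0 = open, leaning back against its rest; 2.2 = fully down over the bearing (its limit, 3 mm clear of the bearing). Upright at about 0.5. It is light (60 g) and slightly damped: pushed downhill past about 0.7 it falls shut by itself in about a second; let go before that, it falls back open.
- kapton_roll: Bystander: amber tape roll lying flat, 60 mm across, 16 mm high. Origin: centre of its underside. Leave it alone.
- ipa_bottle: Bystander: amber dropper bottle, 39 mm across, 108 mm high. Origin: centre of its underside. Leave it alone.
- cal_box: Bystander: flat blue box, 50 x 50 x 13 mm. Origin: centre of its underside. Leave it alone.
- swab_jar: Bystander: clear jar with a blue lid, 54 mm across, 70 mm high. Origin: centre of its underside. Leave it alone.
- lens_cap: Bystander: black lens cap, 33 mm across, 13 mm high. Origin: centre of its underside. Leave it alone.
- tip_box_1: Bystander: small grey box with a clear lid, 45 x 62 x 16 mm. Origin: centre of its underside. Leave it alone.
- ridge (a point): Top of the round brass ridge that crosses the gutter floor, 2.2 mm high, 11 mm downhill of the seat. Same axes as gutter_low.
- stop (a point): Point on the end stop's face that the seated bearing's rim touches, 19 mm above the gutter floor. The stop is 29 mm high above the floor and 8 mm thick; two cheeks beside it, 48 mm high, carry the keeper's hinge. Same axes as gutter_low.

How it is judged (in metres and radians):
On the way, in this order (a step that is already met when the one before it is completed fails the run):
1. the bearing lies at rest in its seat between the ridge and the end stop, with the keeper still open (y of bearing in the frame of seat between -0.005 and 0.004 m and z of bearing in the frame of seat between -0.003 and 0.003 m and x of bearing in the frame of seat between -0.006 and 0.006 m and linear speed of bearing below 0.02 m/s and value of joint keeper below 1.2 rad), for 0.2 s.
2. the keeper is down over it (value of joint keeper above 2.1 rad), for 0.2 s.
At the end, for the whole second after the job is handed in: The bearing is at rest in its seat between ridge and end stop (centre -5 to +4 mm along the gutter, 3 mm in height, 6 mm across from the seat point), and the keeper is down over it (joint above 2.1 rad) (y of bearing in the frame of seat between -0.005 and 0.004 m and z of bearing in the frame of seat between -0.003 and 0.003 m and x of bearing in the frame of seat between -0.006 and 0.006 m and linear speed of bearing below 0.02 m/s and value of joint keeper above 2.1 rad); the robot touches nothing.
It fails at once if the bearing is lifted more than 10 mm off the gutter floor (z of bearing in the frame of seat above 0.01 m).
It fails at once if the bearing leaves the gutter (x of bearing in the frame of seat above 0.012 m or x of bearing in the frame of seat below -0.012 m or z of bearing in the frame of seat below -0.012 m or y of bearing in the frame of gutter_low below -0.015 m).
It fails at once if something else on the table is moved more than 15 mm (distance of any of kapton_roll, ipa_bottle, cal_box, swab_jar, lens_cap, tip_box_1 from where it was at the start of the episode above 0.015 m).
It also fails if it takes over 45 s, if anything falls off the work surface, if the arm or the gripper's body presses on something with over 40 N, if the wrist force passes 120 N, or if a joint passes its speed limit or range.

### The arm

A 6-joint arm with a two-finger parallel gripper is mounted at the origin on a cart in front of the work surface, level with it; the furniture and walls round the work are solid. World frame = base frame: x ahead of the robot, y to its left, z up, the work surface at z = 0. Lengths are in mm, angles in degrees, forces in N, time in s.
With the tool pointing down it reaches from about 350 to 725 mm from the base axis. Payload 4.3 kg.
Tool frame: the origin (TCP) lies midway between the tips of the shut fingers; the grasp point (between the pads) lies 19 mm behind it; z points along the fingers, y is the direction in which the jaws open and shut (so a half turn about z gives the same grasp; the last joint's range is limited). The gripper opens to 85 mm and grips with 20 to 120 N. Pads are 22 mm wide; open, the fingers measure 114 mm over their backs; the gripper's body (76 mm by 85 mm) begins 54 mm behind the grasp point. The pads swing forward as they close: fully open they stand 13 mm farther back than shut.
Start: joints at [-72.439, 21.618, 4.641, 73.018, 0, 83.68], TCP at [232.796, -525.807, 231.329] pointing down, gripper open.
Joint ranges: [-156.06, 156.06], [-48.1, 94.91], [-58.44, 69.94], [-101.28, 121.22], [-78.64, 73.56], [-180, 180]. Speed limits (degrees/s): [147.25, 147.25, 180, 180, 180, 180].

### API

Orientations are given as [roll, pitch, yaw] about the fixed x, y, z axes, in that order (R = Rz(yaw) Ry(pitch) Rx(roll)).
In Python, from rig import r gives the robot as it stands.
- The arm moves only by the tool play_rows, never from a script. Its argument "series" is a list of rows, each a list of 4 numbers: the shift along the world's x, y, z in cm, then the turn about the world's z in degrees. A call has 1 to 5 rows; each row shifts and turns the commanded pose from where the row before left it; what a row does not reach is not made up. A row lasts 1/10 s, in which the tool goes at most 50 mm and 8.59 degrees, less where a joint would pass 70% of its speed; a pose out of reach is approached as far as the arm can. A call with a gripper value outside its range is refused whole. "jaw" is the opening in per cent of the stroke, from 0 (shut) to 100 (fully open), set as the call begins (left out, the last holds). The fingers move at their own pace and stop on an object; the grip force is fixed at half the most. Time passes only in rows, so rows that do not move let the fingers close. It gives the time, the measured TCP pose, the force and the opening at its end, in the units of the state.
- r.get_obs(): the state, without advancing time (a new reading comes with each control period).
- r.snapshot(name): name is "side" or "top" or "wrist"; returns a dict with "pixels" (400x640x3 uint8, red, green, blue), "fx", "fy", "cx", "cy" (pixels), "origin" and "orientation" of the camera in the world. Camera axes: x right, y down, z forward; pixel columns grow to the right and rows downward; lengths in mm; the calibration is good to about 2 mm. A picture is of the moment at which its call begins. There is no depth.
- r.job_done(): hands the job in, once; it reports no verdict.
The state is a dict: "time": time; "joint_pos": joint angles; "qd": joint speeds; "joint_efforts": joint torques, N m; "tcp_pos": TCP position; "tool_rot": TCP orientation; "wrist_force": force on the tool from outside, world axes, zero at the start; "ft_torque": the same for the moment, N m; "width": finger opening in mm.
Only numpy, scipy, OpenCV 4.12 (cv2) and the standard library are available. Lean on these libraries where they do the work, as an engineer would, in place of code of your own. Each camera call takes 0.05 s, during which the arm holds its last target.

## Working session

There is one attempt and no reset: what is moved stays moved. The work goes in short steps, Python scripts to look and compute and a tool call to move; the robot and the scene stay as the last step left them, time stands still between calls to the robot, and variables do not carry over. Pictures are saved under pics/ and viewed, and the job is handed in when it is done.

Besides the shell and the picture viewer there is one more tool, called after "Emit:" by a JSON object that holds its "name" and its "arguments", one argument or row to a line. play_rows: Moves the arm, as the interface text tells. Its arguments: {"type":"object","properties":{"series":{"type":"array"},"jaw":{"type":"number"}},"required":["series"]}

```bash
ls; mkdir -p pics
python3 - <<'E'
from rig import r
import cv2,json
print(r.get_obs())
for n in ["side","top","wrist"]:
    s=r.snapshot(n); cv2.imwrite(f"pics/{n}0.png",s["pixels"][:,:,::-1])
    print(n,{k:v for k,v in s.items() if k!="pixels"})
E
```

```text
pics
{'time': 0.0, 'joint_pos': array([-7.24410526e+01,  2.16632029e+01,  4.56308855e+00,  7.30183047e+01,
        1.17204332e-03,  8.36790181e+01]), 'qd': array([-0.05669267, -0.03634225, -0.06292143, -0.03503973,  0.0215511 ,
        0.00545415]), 'joint_efforts': array([-1.28119093e-03, -4.63602054e+01,  2.69876522e+01,  2.06813629e-02,
       -2.84182561e-04, -1.39325616e-05]), 'tcp_pos': array([ 232.57362196, -525.1504372 ,  230.34891787]), 'tool_rot': array([-1.79882430e+02, -1.42026420e-02,  2.38799135e+01]), 'wrist_force': array([0.34605934, 0.46746724, 0.23890457]), 'ft_torque': array([-0.04130813, -0.04011049,  0.0110856 ]), 'width': 85.5058561331096}
side {'fx': 410.99879287391605, 'fy': 410.99879287391605, 'cx': 321.84921731284203, 'cy': 198.05716464734337, 'origin': array([ 386.59614701,  963.85371129, 1084.2876993 ]), 'orientation': array([-133.09720351,   -0.30056743, -174.57260123])}
top {'fx': 489.845319925874, 'fy': 489.845319925874, 'cx': 316.40353876625716, 'cy': 209.07179436358942, 'origin': array([ 195.05001082, -104.99534857, 1528.59608082]), 'orientation': array([-1.68962824e+02,  2.80432845e-02, -8.87394044e+01])}
wrist {'fx': 293.660593907972, 'fy': 293.660593907972, 'cx': 320.056733016158, 'cy': 195.55767514969028, 'origin': array([ 297.56416845, -497.17546443,  373.13331198]), 'orientation': array([ 1.63950911e+02,  1.00057431e-01, -6.61274296e+01])}
```

View pics/side0.png

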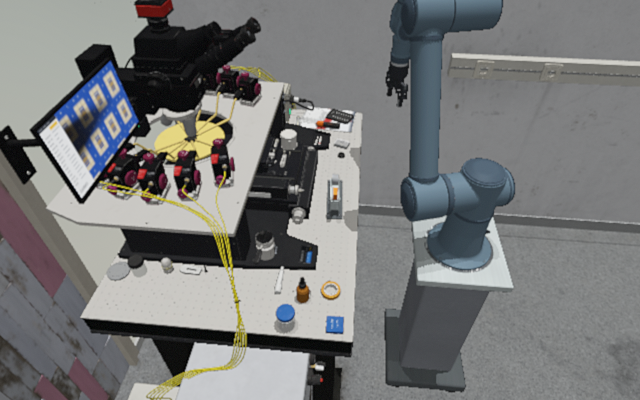

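View pics/top0.png

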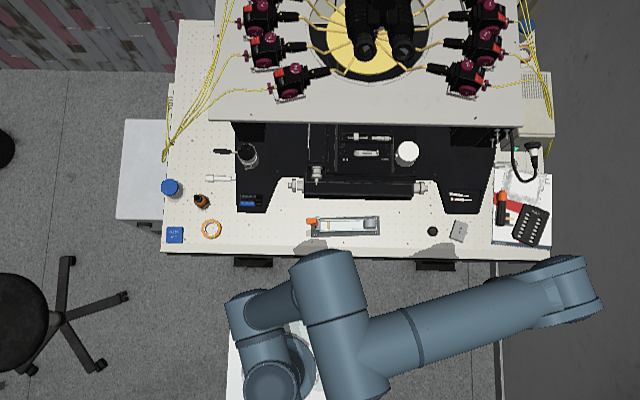

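View pics/wrist0.png

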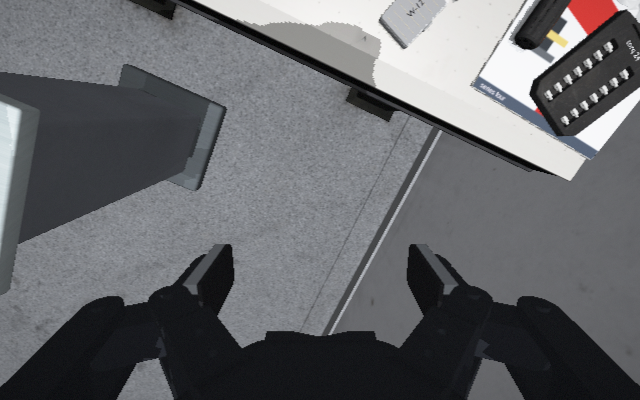

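```bash
cat > h.py <<'E'
from rig import r
import cv2,numpy as np
from scipy.spatial.transform import Rotation as R
def cam(s):
    return R.from_euler('xyz',s['orientation'],degrees=True).as_matrix(),np.array(s['origin'])
def proj(s,P):
    M,o=cam(s); c=(np.atleast_2d(P)-o)@M
    return np.c_[s['fx']*c[:,0]/c[:,2]+s['cx'],s['fy']*c[:,1]/c[:,2]+s['cy']]
def ray(s,u,v):
    M,o=cam(s); d=M@np.array([(u-s['cx'])/s['fx'],(v-s['cy'])/s['fy'],1]); return o,d
def atz(s,u,v,z):
    o,d=ray(s,u,v); return o+d*(z-o[2])/d[2]
def crop(s,name,u0,v0,w,h,k):
    c=s['pixels'][v0:v0+h,u0:u0+w,::-1]
    cv2.imwrite(f'pics/{name}.png',cv2.resize(c,None,fx=k,fy=k,interpolation=cv2.INTER_CUBIC))
E
python3 - <<'E'
from h import *
s=r.snapshot("top"); crop(s,"topc",295,200,100,50,8)
t=r.snapshot("side"); crop(t,"sidec",310,165,50,60,10)
for u,v in [(311,222),(375,226),(307,235),(380,235)]: print(atz(s,u,v,8))
for u,v in [(335,185),(335,215)]: print(atz(t,u,v,8))
E
```

```text
[449.7515123  -81.63952321   8.        ]
[ 441.42497515 -282.9474947     8.        ]
[408.23855675 -70.11526316   8.        ]
[ 413.2499529  -298.56839184    8.        ]
[ 445.01795896 -262.52776541    8.        ]
[433.11281679 -95.98606831   8.        ]
```

View pics/topc.png

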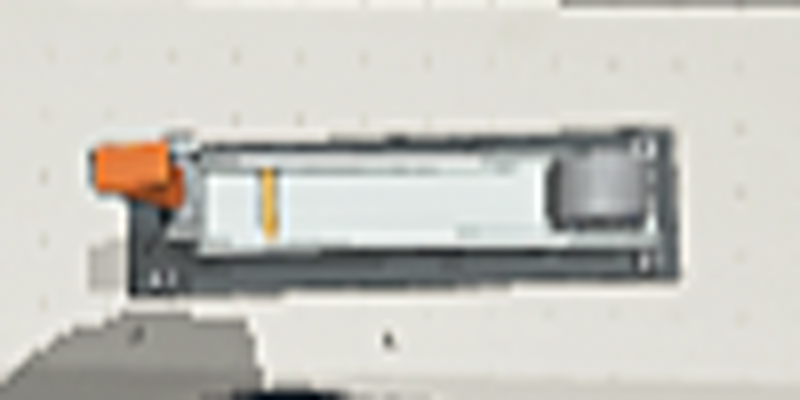

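View pics/sidec.png

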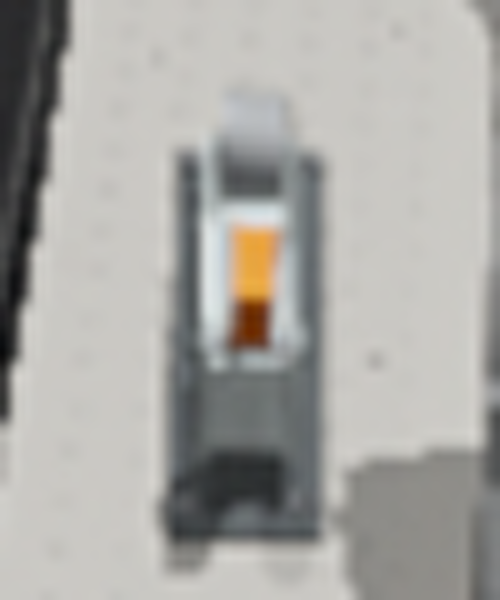

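```bash
cat > fit.py <<'E'
from h import *
from scipy.optimize import least_squares
def ramp(p,L):
    a=np.radians(p[2]); L=np.atleast_2d(L)
    return np.c_[p[0]+np.cos(a)*L[:,0]-np.sin(a)*L[:,1],p[1]+np.sin(a)*L[:,0]+np.cos(a)*L[:,1],L[:,2]]
c6,s6=np.cos(np.radians(6)),np.sin(np.radians(6))
def gut(u,h,x=0): # u along floor from floor start (y=-98,z=18), h normal
    return [x,-98+u*c6-h*s6,18+u*s6+h*c6]
# gutter floor starts at lip: bearing centre at u=19
def low(du,h,x=0): return gut(19+du,h,x)
E
python3 - <<'E'
from fit import *
s=r.snapshot("top");t=r.snapshot("side")
f=lambda x,k,o:(x+.5)/k-.5+o
T=[((672,130),(30,-108,8)),((678,278),(-30,-108,0)),((130,294),(-30,108,0)),((269,203),low(127,2.2)),]
S=[((178,150),(30,-108,8)),((322,155),(-30,-108,8)),((165,540),(30,108,0)),((320,538),(-30,108,0))]
def res(p):
    o=[]
    for (x,y),l in T: o.append(proj(s,ramp(p,l))[0]-[f(x,8,295),f(y,8,200)])
    for (x,y),l in S: o.append(proj(t,ramp(p,l))[0]-[f(x,10,310),f(y,10,165)])
    return np.concatenate(o)
q=least_squares(res,[435,-180,0])
print(q.x,q.fun.round(2))
for n,l in [("low",low(0,19)),("seat",low(138,19)),("hinge",low(165,44))]: print(n,ramp(q.x,l))
E
```

```text
[ 441.12735562 -187.54191309    3.01648267] [-0.13 -0.8  -0.15 -0.1  -0.24 -0.01  1.73 -0.45  0.34 -0.17  0.84 -0.21
 -0.26  0.82  0.64  1.58]
low [[ 445.39458045 -268.51968245   38.88195681]]
seat [[ 438.17235582 -131.46582105   53.30688475]]
hinge [[ 436.89682752 -107.26052594   80.99220064]]
```

Run:
```python
from fit import *
s=r.snapshot("top")
for z in (0,150,250): print(atz(s,350,118,z),atz(s,350,195,z))
```

```text
[ 8.01571758e+02 -2.01758541e+02  2.27373675e-13] [ 541.2995344  -204.06780214    0.        ]
[ 742.05422898 -192.26324093  150.        ] [ 507.32232539 -194.34589573  150.        ]
[ 702.37587607 -185.93304069  250.        ] [ 484.67085271 -187.86462479  250.        ]
```

Emit:
{"name": "play_rows", "arguments": {
  "series": [
    [2, 3, 1, 7.6],
    [2.5, 3.5, 1, 7.6],
    [2.5, 3.5, 0, 7.6],
    [2.5, 3.5, 0, 7.6],
    [2.5, 3.5, 0, 7.6]
  ],
  "jaw": 0
}}

```text
time: 0.9
tcp_pos: [353.6, -354.5, 251.6]
tool_rot: [180.0, 0.0, 62.2]
wrist_force: [0.1, 0.2, 0.2]
width: 12.1
```

Emit:
{"name": "play_rows", "arguments": {
  "series": [
    [2.5, 3.5, 0, 7.6],
    [2.5, 3.5, 0, 7.6],
    [2, 3, 0, 7.6],
    [2, 2, 0, 7.6],
    [0, 0, 0, 0]
  ]
}}

```text
time: 1.4
tcp_pos: [444.6, -233.4, 251.4]
tool_rot: [179.9, -0.0, 92.6]
wrist_force: [-0.3, -0.2, 0.3]
width: 0.0
```

Run:
```python
from fit import *
s=r.snapshot("wrist"); print(r.get_obs()['tcp_pos'],r.get_obs()['time'],s['origin'],s['orientation']); cv2.imwrite("pics/w1.png",s["pixels"][:,:,::-1])
```

```text
[ 443.55375367 -234.71684882  251.37568638] 1.45 [ 441.52653981 -163.26387623  394.14423123] [ 1.63914303e+02 -1.40508758e-01  2.62371484e+00]
```

View pics/w1.png

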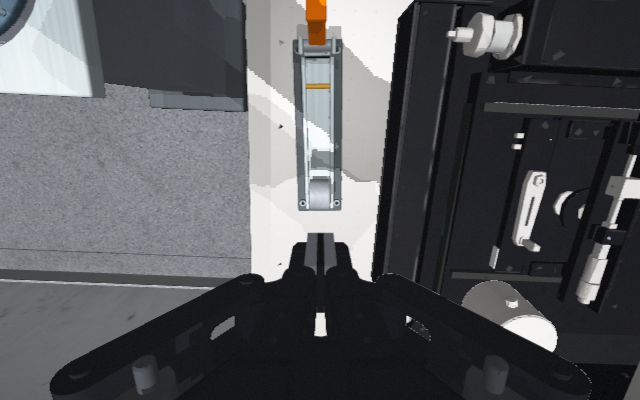

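Run:
```python
from fit import *
s=r.snapshot("wrist"); crop(s,"w1a",280,0,80,110,5); crop(s,"w1b",280,140,80,110,5)
print(proj(s,r.get_obs()['tcp_pos']))
```

```text
[[317.89324138 249.24785026]]
```

View pics/w1a.png

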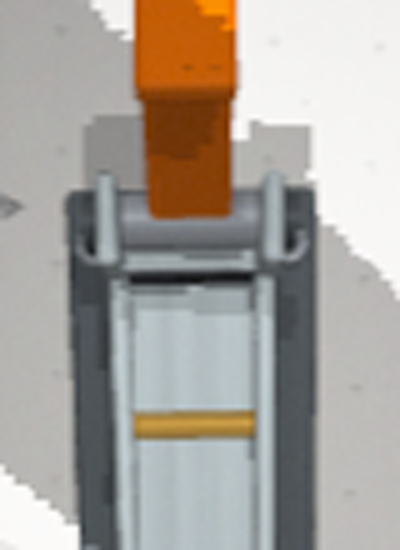

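View pics/w1b.png

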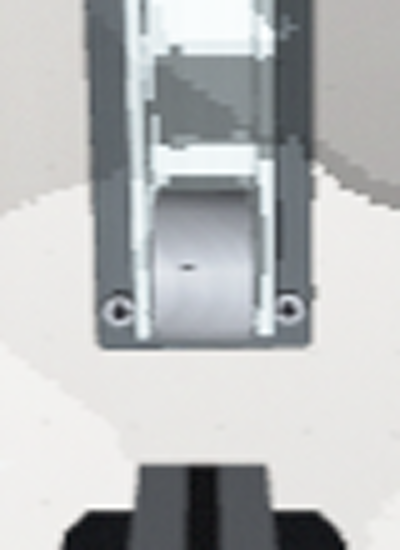

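Run:
```python
from fit import *
s=r.snapshot("wrist")
f=lambda x,o:(x+.5)/5-.5+o
W=[((98,348+700),(-30,-108,8)),((310,1048),(30,-108,8)),((68,190),(-30,108,8)),((315,190),(30,108,8))]
def m(p,u0,h=2.2,x=14): return ramp(p,[gut(u0+127,h,-x),gut(u0+127,h,x)])
def res(q):
    o=[proj(s,ramp(q,l))[0]-[f(x,280),f(y,0)] for (x,y),l in W]
    o+=list(proj(s,m(q,q[3]))-[[f(133,280),f(426,0)],[f(256,280),f(424,0)]])
    return np.concatenate(o)
q=least_squares(res,[441,-187,3,20]); print(q.x,q.fun.round(2))
u0=q.x[3]
for n,d,h in [("low",0,19),("seat",138,19),("hinge",165,44),("lowf",0,0),("seatf",138,0)]: 
    P=ramp(q.x,gut(u0+d,h)); print(n,P, proj(s,P))
# bearing silhouette check
b=ramp(q.x,[gut(u0+19*np.cos(a),19+19*np.sin(a)) for a in np.linspace(0,6.28,60)]); v=proj(s,b)[:,1]; print((v.min()+.5)*5-700,(v.max()+.5)*5-700)
```

```text
[ 440.79857564 -189.7144844     3.03687145   25.06408454] [-0.51  1.    0.32  0.44 -0.59 -0.14  0.7  -0.86  0.09 -0.03 -0.03  0.03]
low [[ 444.77510952 -264.66833474   39.51582625]] [[320.00649235 193.20839678]]
seat [[ 437.50411455 -127.61705205   53.94075418]] [[318.3403695   74.09958613]]
hinge [[ 436.21997284 -103.41221237   81.62607008]] [[317.83890965  43.60157856]]
lowf [[ 444.66989187 -262.68508304   20.61991024]] [[319.97344871 187.86477803]]
seatf [[ 437.3988969  -125.63380035   35.04483817]] [[318.39003504  74.20416609]]
192.63653547996887 344.2884249643166
```

Emit:
{"name": "play_rows", "arguments": {
  "series": [
    [0.1, -3.5, 0, 0.4],
    [0.2, -3.6, 0, 0],
    [0, 0, -4, 0],
    [0, 0, -4, 0],
    [0, 0, -4, 0]
  ]
}}

```text
time: 2.05
tcp_pos: [444.9, -308.7, 130.3]
tool_rot: [180.0, 0.1, 92.4]
wrist_force: [1.2, 0.0, -0.9]
width: -0.0
```

Emit:
{"name": "play_rows", "arguments": {
  "series": [
    [0, 0, -4, 0],
    [0, 0, -3, 0],
    [0, 0, -2, 0],
    [0, 0, -0.7, 0],
    [0, 0, 0, 0]
  ]
}}

```text
time: 2.55
tcp_pos: [444.5, -307.0, 33.6]
tool_rot: [-179.9, -0.1, 92.6]
wrist_force: [0.3, 0.3, 0.5]
width: -0.2
```

Emit:
{"name": "play_rows", "arguments": {
  "series": [
    [0.25, 0, 0, 0.4],
    [0, 0.5, 0, 0],
    [0, 0.5, 0, 0],
    [0, 0.5, 0.05, 0],
    [0, 0.5, 0.05, 0]
  ]
}}

```text
time: 3.05
tcp_pos: [448.6, -286.4, 35.8]
tool_rot: [180.0, 0.0, 93.1]
wrist_force: [-0.2, -1.1, -0.3]
width: -0.1
```

Run:
```python
from fit import *
s=r.snapshot("wrist");crop(s,"w2",240,140,160,110,5)
```

```text
(no output)
```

View pics/w2.png

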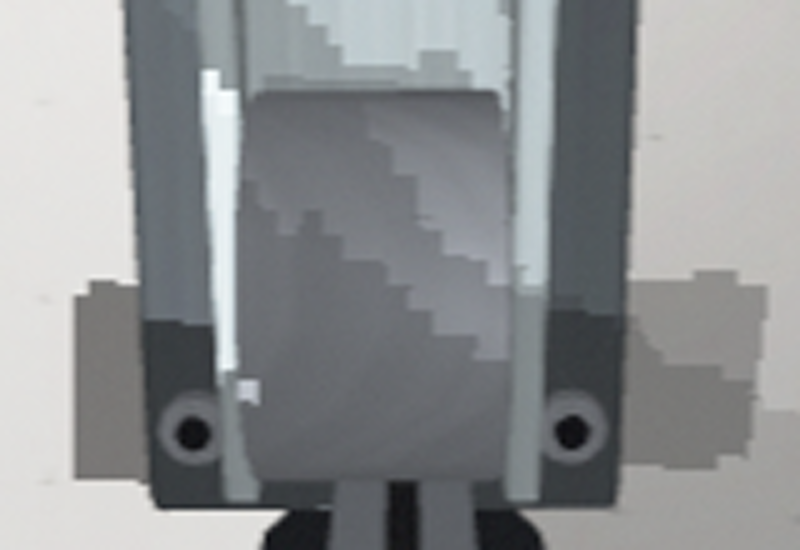

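Emit:
{"name": "play_rows", "arguments": {
  "series": [
    [-0.2, 0, 0, 0],
    [-0.05, 0.7, 0.07, 0],
    [-0.05, 1, 0.1, 0],
    [-0.05, 1, 0.1, 0],
    [-0.05, 1, 0.1, 0]
  ]
}}

```text
time: 3.6
tcp_pos: [444.1, -248.6, 39.0]
tool_rot: [-180.0, -0.0, 93.1]
wrist_force: [0.2, -0.4, -0.3]
width: -0.2
```

Run:
```python
from fit import *
s=r.snapshot("wrist");crop(s,"w3",220,60,200,190,3);print(r.get_obs()['tcp_pos'])
```

```text
[ 443.67457934 -246.94910653   39.01872894]
```

View pics/w3.png

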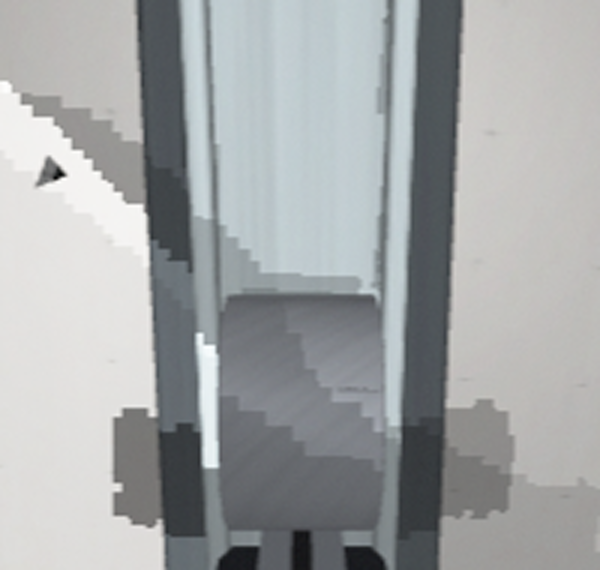

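Emit:
{"name": "play_rows", "arguments": {
  "series": [
    [-0.05, 1, 0.1, 0],
    [-0.05, 1.2, 0.12, 0],
    [-0.05, 1.2, 0.12, 0],
    [-0.05, 1.2, 0.12, 0],
    [-0.05, 1.2, 0.12, 0]
  ]
}}

```text
time: 4.15
tcp_pos: [441.6, -190.6, 44.9]
tool_rot: [-180.0, -0.0, 93.1]
wrist_force: [-0.0, -0.2, -0.0]
width: -0.2
```

Emit:
{"name": "play_rows", "arguments": {
  "series": [
    [-0.03, 0.6, 0.06, 0],
    [-0.03, 0.5, 0.05, 0],
    [-0.03, 0.4, 0.04, 0],
    [-0.02, 0.3, 0.03, 0],
    [0, 0, 0, 0]
  ]
}}

```text
time: 4.65
tcp_pos: [441.1, -174.0, 46.9]
tool_rot: [180.0, 0.0, 93.1]
wrist_force: [-0.1, -1.5, 0.7]
width: 0.1
```

Run:
```python
from fit import *
s=r.snapshot("wrist");crop(s,"w4",220,40,200,210,3);print(r.get_obs()['tcp_pos'],r.get_obs()['wrist_force'])
```

```text
[ 441.01064216 -174.0859798    46.78145903] [-0.07702757 -1.83733921  0.04948886]
```

View pics/w4.png

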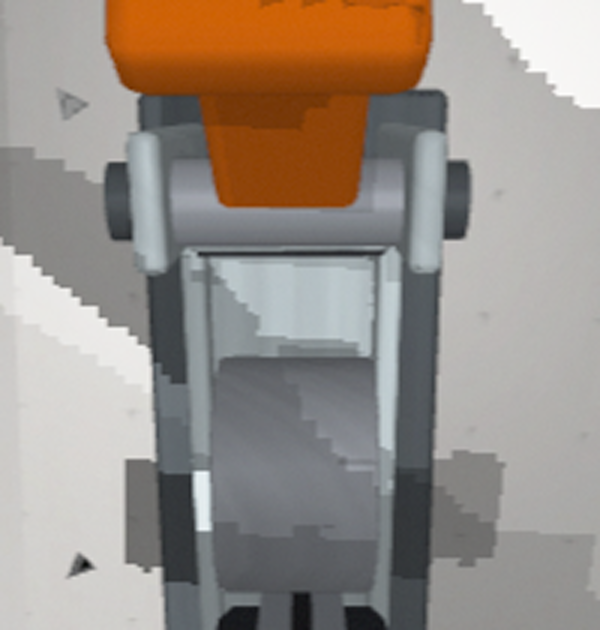

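Emit:
{"name": "play_rows", "arguments": {
  "series": [
    [-0.02, 0.3, 0.03, 0],
    [-0.02, 0.3, 0.03, 0],
    [-0.02, 0.3, 0.03, 0],
    [-0.02, 0.3, 0.03, 0],
    [0, 0, 0, 0]
  ]
}}

```text
time: 5.2
tcp_pos: [439.5, -161.0, 47.6]
tool_rot: [-180.0, -0.0, 93.1]
wrist_force: [0.5, -0.0, -0.2]
width: -0.3
```

Run:
```python
from fit import *
s=r.snapshot("wrist");crop(s,"w5",220,40,200,210,3);print(r.get_obs()['tcp_pos'],r.get_obs()['wrist_force'])
```

```text
[ 439.61840703 -161.32225186   47.70654882] [ 0.75442528 -0.2812409   0.42620058]
```

View pics/w5.png

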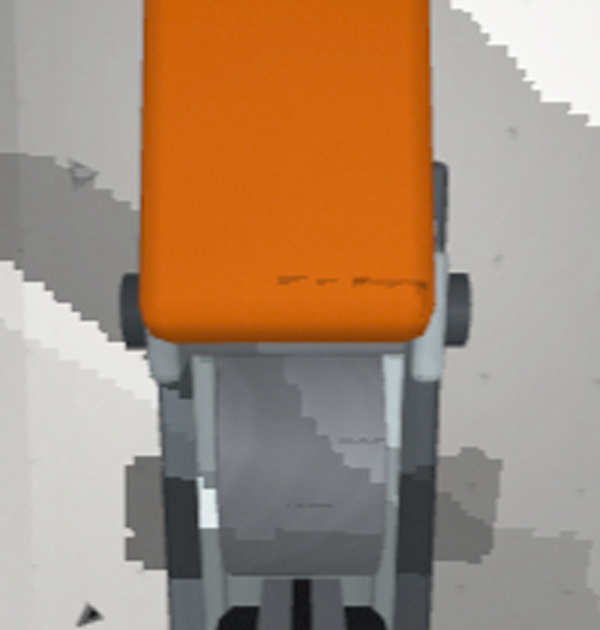

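Emit:
{"name": "play_rows", "arguments": {
  "series": [
    [-0.02, 0.2, 0.02, 0],
    [0, 0.2, 0.02, 0],
    [0, 0, 0, 0],
    [0, 0, 0, 0]
  ]
}}

```text
time: 5.65
tcp_pos: [439.7, -157.8, 48.3]
tool_rot: [180.0, 0.0, 93.1]
wrist_force: [-0.6, 0.4, -0.6]
width: -0.2
```

Emit:
{"name": "play_rows", "arguments": {
  "series": [
    [0, 0.2, 0, 0],
    [0, 0.1, 0, 0],
    [0, 0, 0, 0],
    [0, 0, 0, 0]
  ]
}}

```text
time: 6.05
tcp_pos: [440.1, -156.3, 48.5]
tool_rot: [180.0, 0.2, 93.0]
wrist_force: [-0.0, -6.2, -0.6]
width: 0.4
```

Run:
```python
from fit import *
s=r.snapshot("wrist");crop(s,"w6",220,40,200,210,3);print(r.get_obs()['tcp_pos'],r.get_obs()['wrist_force'])
```

```text
[ 440.08293026 -156.31696321   48.48307545] [-0.56633585 -6.03327591 -0.30726091]
```

View pics/w6.png

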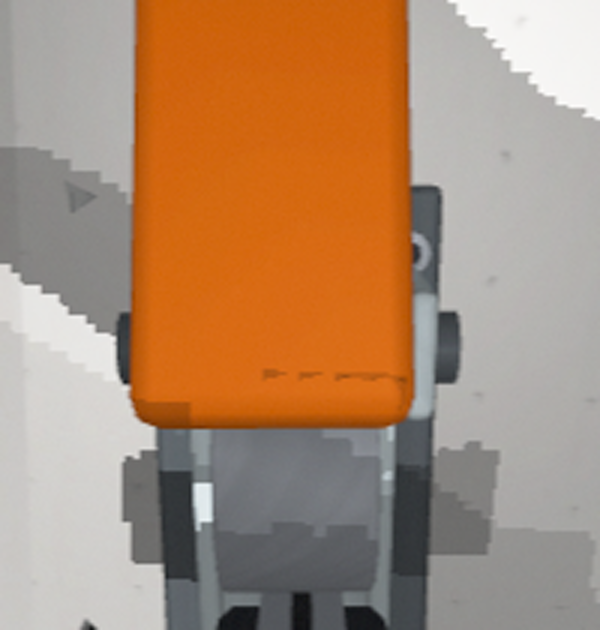

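Emit:
{"name": "play_rows", "arguments": {
  "series": [
    [0, -1, 0, 0],
    [0.1, -2, 0, 0],
    [0.2, -4, 0, 0],
    [0.1, -2, 4, 0],
    [0, 0, 5, 0]
  ]
}}

```text
time: 6.6
tcp_pos: [442.2, -246.3, 137.2]
tool_rot: [-179.8, -0.2, 92.9]
wrist_force: [1.0, 0.7, 1.3]
width: -0.2
```

Emit:
{"name": "play_rows", "arguments": {
  "series": [
    [0, 0, 5, 0],
    [0, 0, 4, 0],
    [0, 0, 2, 0],
    [0, 0, 0, 0]
  ]
}}

```text
time: 7.0
tcp_pos: [445.5, -246.2, 251.8]
tool_rot: [179.7, 0.2, 93.1]
wrist_force: [0.5, -0.3, -0.2]
width: 0.1
```

Run:
```python
from fit import *
s=r.snapshot("wrist");crop(s,"w7",270,0,100,130,5);print(r.get_obs()['tcp_pos'],r.get_obs()['wrist_force'])
P=np.array([440.7986,-189.7145,3.0369])
print((proj(s,ramp(P,gut(25.06+138,19)))+.5-[270,0])*5)
h=ramp(P,gut(25.06+165,44))[0]
b=ramp(P,[gut(25.06+138+19*np.cos(a),19+19*np.sin(a)) for a in np.linspace(0,6.28,60)]); v=(proj(s,b)[:,1]+.5)*5;print(v.min(),v.max())
for d,z in [(30,52),(8,65)]:
  print((proj(s,h+[0,d,z])+.5-[270,0])*5)
```

```text
[ 444.54225073 -245.51402617  249.41362741] [-0.14318801  0.36932742 -0.24331685]
[[236.2222496  315.45062015]]
214.9572380578813 410.98156069983304
[[ 243.83386857 -156.51323115]]
[[236.17684074 -20.94482039]]
```

View pics/w7.png

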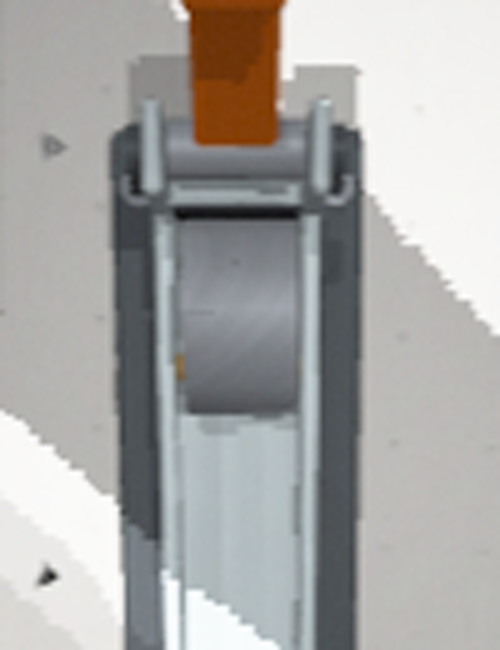

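Emit:
{"name": "play_rows", "arguments": {
  "series": [
    [-0.2, 4, 0, 0],
    [-0.2, 4.5, 0, 0],
    [-0.3, 4.5, 0, 0],
    [-0.2, 4.5, 0, 0],
    [-0.2, 3.5, 0, 0]
  ]
}}

```text
time: 7.55
tcp_pos: [430.8, -32.3, 246.0]
tool_rot: [-179.8, -0.1, 93.1]
wrist_force: [0.2, 0.2, -0.6]
width: 0.0
```

Emit:
{"name": "play_rows", "arguments": {
  "series": [
    [0, 0, -2, 0],
    [0, 0, 0, 0]
  ]
}}

```text
time: 7.75
tcp_pos: [429.8, -33.2, 224.6]
tool_rot: [-179.6, -0.1, 93.2]
wrist_force: [-0.2, -0.5, -0.6]
width: -0.1
```

Run:
```python
from fit import *
print(r.get_obs()['tcp_pos'])
s=r.snapshot("side");crop(s,"s8",280,110,110,130,5)
s=r.snapshot("wrist");cv2.imwrite("pics/w8.png",s["pixels"][:,:,::-1])
```

```text
[429.84081924 -33.19042564 224.58784758]
```

View pics/s8.png

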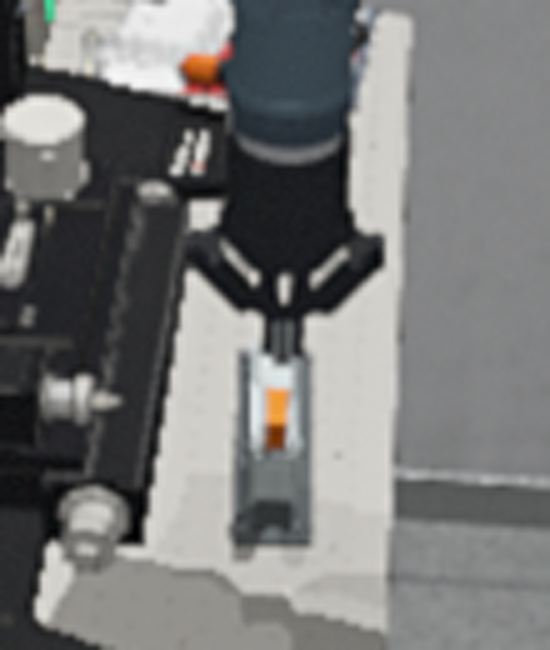

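View pics/w8.png

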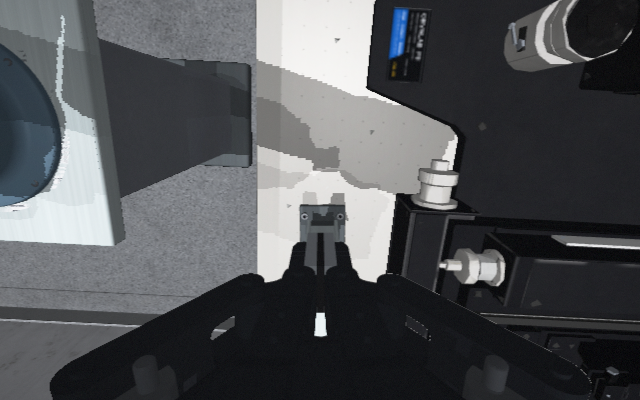

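Emit:
{"name": "play_rows", "arguments": {
  "series": [
    [0.3, 0.3, -3, 0],
    [0, 0, -3, 0],
    [0, 0, -2.5, 0],
    [0, 0, -1.5, 0],
    [0, 0, -0.5, 0]
  ]
}}

```text
time: 8.35
tcp_pos: [434.4, -32.4, 121.7]
tool_rot: [-179.8, -0.1, 93.0]
wrist_force: [-0.6, -0.3, 0.0]
width: -0.2
```

Run:
```python
from fit import *
print(r.get_obs()['tcp_pos'],r.get_obs()['wrist_force'])
s=r.snapshot("side");crop(s,"s9",280,110,110,130,5)
```

```text
[434.44932875 -32.3939589  121.67320838] [-0.59003227 -0.28739035  0.03589536]
```

View pics/s9.png

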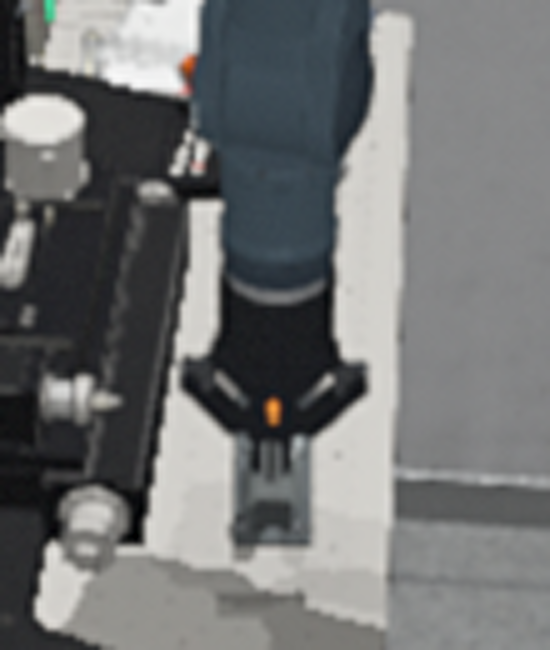

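Emit:
{"name": "play_rows", "arguments": {
  "series": [
    [0, -1, 0, 0],
    [0, -1, 0, 0],
    [0.05, -1, 0, 0],
    [0.05, -1, 0, 0],
    [0.05, -1, 0, 0]
  ]
}}

```text
time: 8.9
tcp_pos: [437.6, -83.0, 123.7]
tool_rot: [179.9, 0.0, 93.1]
wrist_force: [-0.6, 0.9, 0.1]
width: 0.2
```

Emit:
{"name": "play_rows", "arguments": {
  "series": [
    [0.05, -1, 0, 0],
    [0.05, -0.8, 0, 0],
    [0.05, -0.5, 0, 0],
    [0, 0, 0, 0],
    [0, 0, 0, 0]
  ]
}}

```text
time: 9.4
tcp_pos: [438.6, -104.7, 123.1]
tool_rot: [-180.0, -0.0, 93.1]
wrist_force: [-0.3, -0.3, -0.7]
width: 0.0
```

Run:
```python
from fit import *
print(r.get_obs()['tcp_pos'],r.get_obs()['wrist_force'])
s=r.snapshot("side");crop(s,"s10",280,110,110,130,5)
```

```text
[ 438.5758786  -104.72076746  123.13609415] [-0.27933183 -0.34770378 -0.74770304]
```

View pics/s10.png

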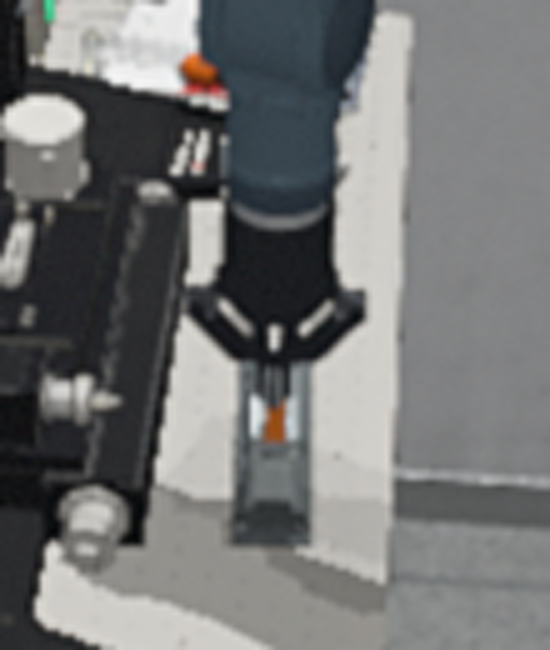

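Emit:
{"name": "play_rows", "arguments": {
  "series": [
    [0, -0.8, 0, 0],
    [0, 0, 0, 0],
    [0, 0, 0, 0],
    [0, 0, 0, 0],
    [0, 0, 0, 0]
  ]
}}

```text
time: 9.95
tcp_pos: [438.7, -112.7, 123.2]
tool_rot: [180.0, -0.0, 93.1]
wrist_force: [-0.8, 0.1, -1.0]
width: 0.2
```

Emit:
{"name": "play_rows", "arguments": {
  "series": [
    [0, 0, 0, 0],
    [0, 0, 3, 0],
    [0, 0, 4, 0],
    [0, 0, 4, 0],
    [0, 0, 2, 0]
  ]
}}

```text
time: 10.45
tcp_pos: [440.0, -113.2, 256.7]
tool_rot: [179.7, 0.1, 93.1]
wrist_force: [0.7, 0.1, 0.2]
width: 0.2
```

Emit:
{"name": "play_rows", "arguments": {
  "series": [
    [0.3, -5, 0, 0],
    [0.3, -5, 0, 0],
    [0.2, -4, 0, 0],
    [0, 0, 0, 0],
    [0, 0, 0, 0]
  ]
}}

```text
time: 10.95
tcp_pos: [446.4, -253.1, 252.9]
tool_rot: [-180.0, -0.1, 93.0]
wrist_force: [-2.0, -0.3, 0.1]
width: 0.1
```

Run:
```python
from fit import *
print(r.get_obs()['tcp_pos'],r.get_obs()['wrist_force'])
s=r.snapshot("wrist");crop(s,"w11",270,0,100,130,5)
s=r.snapshot("side");crop(s,"s11",280,110,110,130,5)
```

```text
[ 446.4227147  -253.06038007  252.85103255] [-1.99092827 -0.31995666  0.10198964]
```

View pics/w11.png

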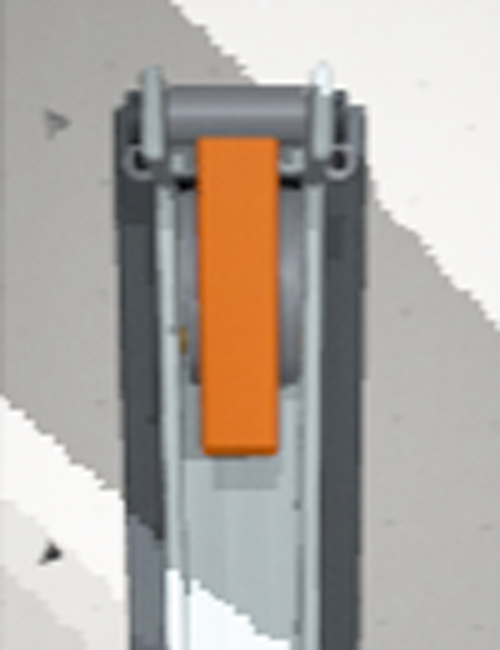

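View pics/s11.png

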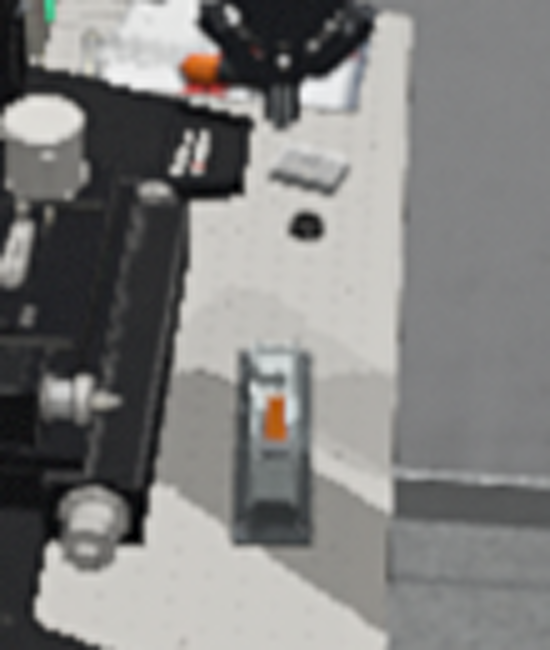

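```bash
python3 - <<'E'
from fit import *
s=r.snapshot("wrist");P=np.array([440.7986,-189.7145,3.0369]);u=25.06
for d in (2.2,2.1,2.0,1.9):
  a=2.2-d
  e=ramp(P,gut(u+165-60*np.cos(a)-3*np.sin(a),44+60*np.sin(a)+3*np.cos(a)))
  w=ramp(P,[gut(u+165-60*np.cos(a)-3*np.sin(a),44+60*np.sin(a)+3*np.cos(a),x) for x in(-8,8)])
  print(d,(proj(s,e)+.5-[270,0])*5,np.diff(proj(s,w)[:,0])*5)
b=ramp(P,[gut(u+138+19*np.cos(a),19+19*np.sin(a)) for a in np.linspace(0,6.28,60)]); v=(proj(s,b)[:,1]+.5)*5;print(v.min(),v.max())
crop(s,"w12",270,0,100,130,5)
E
cd pics; python3 -c "
import cv2;print(cv2.absdiff(cv2.imread('w11.png'),cv2.imread('w12.png')).max())"
```

```text
2.2 [[238.60986383 463.54129382]] [78.31538414]
2.1 [[238.36547682 465.0145709 ]] [79.78825601]
2.0 [[238.10843157 463.2951693 ]] [81.3576046]
1.9 [[237.84030502 458.20713341]] [83.01495398]
192.4188823358064 389.1838423562217
163
```

Emit:
{"name": "play_rows", "arguments": {
  "series": [
    [0, -3, -3, 0],
    [0.2, -2, -3, 0],
    [0, 0, -3, 0],
    [0, 0, 0, 0],
    [0, 0, 0, 0]
  ]
}}

```text
time: 11.6
tcp_pos: [448.4, -301.2, 163.5]
tool_rot: [-179.9, -0.1, 93.2]
wrist_force: [-0.1, 0.7, 0.4]
width: 0.1
```

Run:
```python
from fit import *
s=r.snapshot("wrist");P=np.array([440.7986,-189.7145,3.0369]);u=25.06
print(s['origin'],r.get_obs()['wrist_force'])
crop(s,"w13",260,0,120,110,5)
for d in (2.2,2.1,2.0,1.8):
  a=2.2-d
  for L in (0,60):
    e=ramp(P,gut(u+165-L*np.cos(a)-3*np.sin(a),44+L*np.sin(a)+3*np.cos(a)))
    print(d,L,(proj(s,e)+.5-[260,0])*5)
b=ramp(P,[gut(u+138+19*np.cos(a),19+19*np.sin(a)) for a in np.linspace(0,6.28,60)]); v=(proj(s,b)[:,1]+.5)*5;print(v.min(),v.max())
```

```text
[ 444.99547158 -231.15299802  306.29370655] [-0.24443965  0.52246149  0.23655501]
2.2 0 [[ 287.93809411 -539.70221351]]
2.2 60 [[288.67199286  38.95019568]]
2.1 0 [[ 287.94336624 -536.37786524]]
2.1 60 [[288.27496731  29.0856648 ]]
2.0 0 [[ 287.95086983 -532.94798796]]
2.0 60 [[287.85332721  13.34476522]]
1.8 0 [[ 287.97221329 -525.91611792]]
1.8 60 [[286.94222204 -37.39402981]]
-360.04354834444257 -25.56125961230208
```

View pics/w13.png

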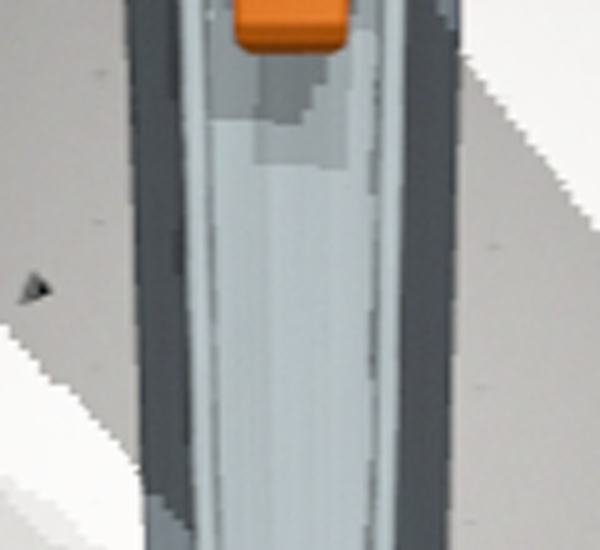

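View pics/w12.png

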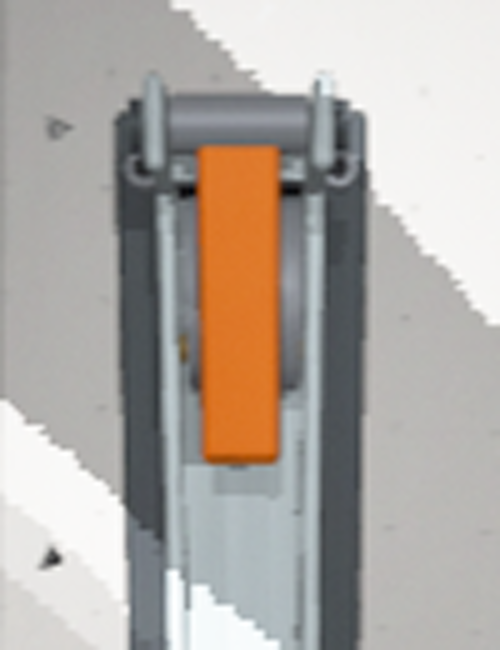

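Run:
```python
from fit import *
s=r.snapshot("wrist");P=np.array([440.7986,-189.7145,3.0369]);u=25.06
for d in (2.2,2.1,2.0,1.9):
  a=2.2-d
  def pt(L,t): return ramp(P,gut(u+165-L*np.cos(a)-t*np.sin(a),44+L*np.sin(a)+t*np.cos(a)))
  print(d,[(proj(s,pt(60,t))[0,1]+.5)*5 for t in (3,-3,-20,-23,-26)])
t=r.snapshot("top")
crop(t,"t13",295,200,100,50,8)
for d in (2.2,2.0,1.8):
  a=2.2-d
  def pt(L,t): return ramp(P,gut(u+165-L*np.cos(a)-t*np.sin(a),44+L*np.sin(a)+t*np.cos(a)))
  print(d,[((proj(t,pt(L,0))+.5-[295,200])*8)[0] for L in (0,60)])
```

```text
2.2 [np.float64(32.755763853666906), np.float64(42.17000124008791), np.float64(66.28566373729058), np.float64(70.19086377169998), np.float64(74.00075020398575)]
2.1 [np.float64(22.846096689081463), np.float64(27.61761461724504), np.float64(39.86225827162926), np.float64(41.84807234350856), np.float64(43.78621604339088)]
2.0 [np.float64(7.066775513242476), np.float64(6.992589966212961), np.float64(6.801682370783766), np.float64(6.770648801839059), np.float64(6.740340638527158)]
1.9 [np.float64(-14.988616940853206), np.float64(-20.119976022176047), np.float64(-33.37630162363382), np.float64(-35.538248573400466), np.float64(-37.65156337925646)]
2.2 [array([187.08110476, 184.35335149]), array([345.7260735 , 182.22856715])]
2.0 [array([187.08110476, 184.35335149]), array([347.2339857 , 176.92284664])]
1.8 [array([187.08110476, 184.35335149]), array([342.30724567, 171.8314906 ])]
```

View pics/t13.png

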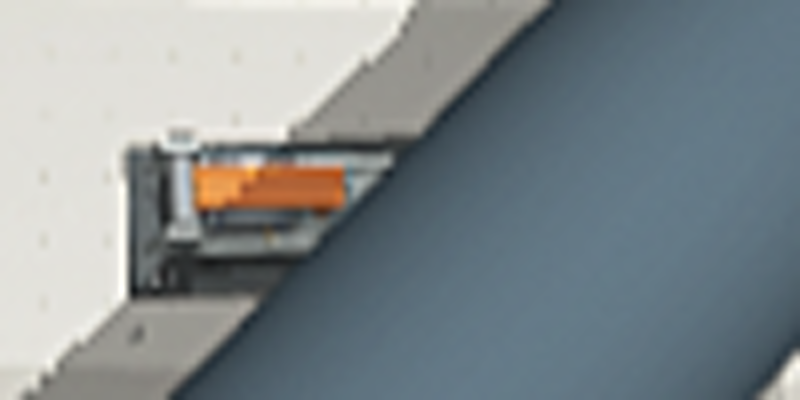

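Emit:
{"name": "play_rows", "arguments": {
  "series": [
    [-4, 0, 0, 0],
    [-4, 2, 0, 0],
    [-4, 3, -2, 0],
    [0, 3, -2, 0],
    [0, 0, 0, 0]
  ]
}}

```text
time: 12.25
tcp_pos: [328.5, -220.2, 123.4]
tool_rot: [-179.8, -0.3, 93.2]
wrist_force: [-0.4, -0.0, -0.3]
width: -0.3
```

Emit:
{"name": "play_rows", "arguments": {
  "series": [
    [0, 0, 0, 0],
    [0, 0, 0, 0]
  ]
}}

```text
time: 12.45
tcp_pos: [333.5, -226.6, 126.4]
tool_rot: [179.8, 0.2, 93.1]
wrist_force: [0.1, -0.5, -0.3]
width: -0.1
```

Run:
```python
from fit import *
s=r.snapshot("wrist");P=np.array([440.7986,-189.7145,3.0369]);u=25.06
print(s['origin'],r.get_obs()['tcp_pos'])
def f(p): return ((p+.5-[380,40])*4).round(0)[0]
crop(s,"w14",380,40,190,150,4)
for d in (2.2,2.1,2.0):
  a=2.2-d
  for L in (0,60):
    for t in (3,-26):
      print(d,L,t,f(proj(s,ramp(P,gut(u+165-L*np.cos(a)-t*np.sin(a),44+L*np.sin(a)+t*np.cos(a),-8)))))
print(f(proj(s,ramp(P,gut(u+138,19,-12)))))
```

```text
[ 329.53010006 -155.94767477  268.83578749] [ 333.42781064 -226.7034051   126.26012087]
2.2 0 3 [482. -65.]
2.2 0 -26 [380. -36.]
2.2 60 3 [393. 367.]
2.2 60 -26 [314. 339.]
2.1 0 3 [481. -63.]
2.1 0 -26 [383. -55.]
2.1 60 3 [413. 374.]
2.1 60 -26 [332. 328.]
2.0 0 3 [480. -60.]
2.0 0 -26 [388. -73.]
2.0 60 3 [434. 377.]
2.0 60 -26 [352. 312.]
[327. 143.]
```

View pics/w14.png

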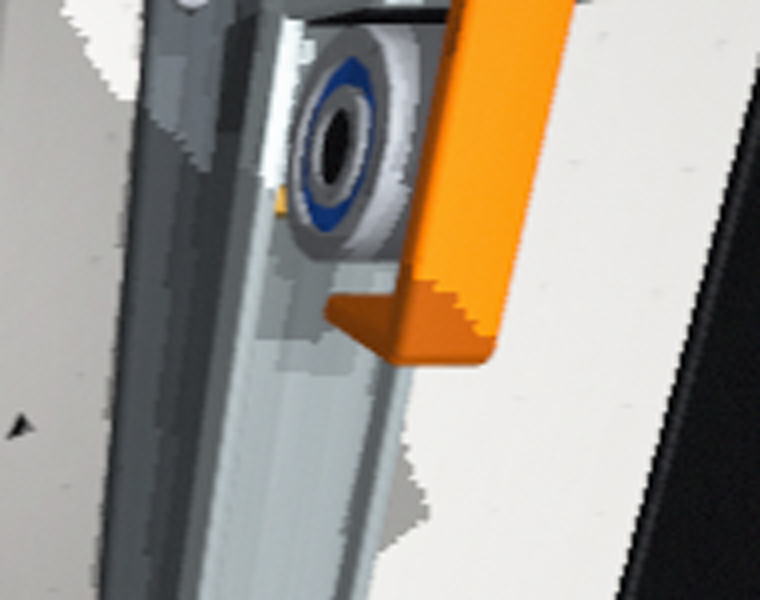

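Run:
```python
from fit import *
s=r.snapshot("wrist");P=np.array([440.7986,-189.7145,3.0369]);u=25.06
f=lambda p:((p+.5-[380,40])*4)[0]
for d in (2.3,2.2,2.1,2.0):
  a=2.2-d
  for x,t in ((8,3),(-8,3),(-8,-3)):
    A,B=[f(proj(s,ramp(P,gut(u+165-L*np.cos(a)-t*np.sin(a),44+L*np.sin(a)+t*np.cos(a),x)))) for L in (60,10)]
    print(d,x,t,A.round(),((A-B)[0]/(A-B)[1]).round(3), 'x at v=10',(A[0]+(10-A[1])*(A-B)[0]/(A-B)[1]).round())
A,B=[f(proj(s,ramp(P,gut(u+k,7,14)))) for k in(0,80)];print('wall',(A-B)[0]/(A-B)[1])
crop(s,"w15",470,35,65,100,6)
```

```text
2.3 8 3 [474. 357.] -0.289 x at v=10 574.0
2.3 -8 3 [376. 357.] -0.25 x at v=10 463.0
2.3 -8 -3 [358. 354.] -0.242 x at v=10 442.0
2.2 8 3 [494. 367.] -0.236 x at v=10 579.0
2.2 -8 3 [394. 367.] -0.204 x at v=10 467.0
2.2 -8 -3 [376. 360.] -0.197 x at v=10 445.0
2.1 8 3 [517. 374.] -0.18 x at v=10 583.0
2.1 -8 3 [414. 374.] -0.156 x at v=10 470.0
2.1 -8 -3 [395. 363.] -0.151 x at v=10 448.0
2.0 8 3 [541. 377.] -0.122 x at v=10 586.0
2.0 -8 3 [435. 377.] -0.106 x at v=10 473.0
2.0 -8 -3 [416. 362.] -0.102 x at v=10 452.0
wall -0.2042692938365571
```

View pics/w15.png

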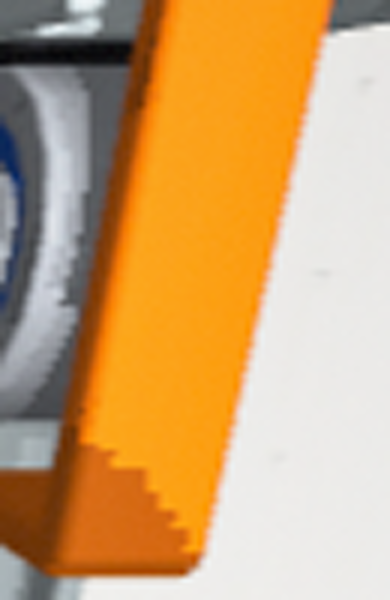

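Run:
```python
from rig import r
o=r.get_obs();print(o['time'],o['tcp_pos'],o['wrist_force'],abs(o['qd']).max()); print(r.job_done())
```

```text
12.55 [ 333.22608529 -226.5720934   126.01790188] [-0.16318004 -0.14015223  0.01832326] 0.5348453416161703
the job is handed in; nothing more can be done
None
```

The bearing is seated against the end stop with the keeper fully down over it, and I handed the job in at 12.6 s; no verdict is reported. I pushed the bearing up the gutter and over the ridge with the shut fingertips until the stop pushed back with about 6 N. I then tipped the keeper forward from its uphill side, and it fell shut.

- **Bearing:** before the keeper push, its outline in the wrist picture matched the predicted seat to within about 1 pixel. In the last picture its hub was about 2 pixels from prediction.
- **Keeper:** the edge slope in the last picture was -0.24. The model gives -0.236 at 2.2 rad and -0.18 at 2.1 rad, so it is down at its limit. An earlier steep view could not tell 2.1 from 2.2 rad, which is why I took the side view.
- **Arm:** it finished about 100 mm to the side of the ramp at 126 mm height, with wrist force near zero. I saw no contact with any of the other objects, but I did not measure their positions again at the end.

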